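# Clamp the die block, stamp the turned caps and tray them

## Robot

A 7-joint arm with a two-finger parallel gripper is mounted at the origin on the work surface. World frame = base frame: x ahead of the robot, y to its left, z up, the work surface at z = 0. Lengths are in m, angles in rad, forces in N, time in s.
With the tool pointing down it reaches from about 0.425 to 0.925 m from the base axis. Payload 6.8 kg.
Tool frame: the origin (TCP) lies at the very end of the fingers, on their centre line; the grasp point (between the pads) lies 19 mm behind it (env.grip_point_offset is the distance from the TCP to the grasp point, in m); z points along the fingers, y is the line along which they close (so a half turn about z gives the same grasp; the last joint's range is limited). The gripper opens to 85 mm and grips with 20 to 120 N. Pads are 22 mm wide; open, the fingers measure 114 mm over their backs; the gripper's body (76 mm by 85 mm) begins 54 mm behind the grasp point. The pads swing forward as they close: fully open they stand 13 mm farther back than shut.
Start: joints at [1.096, 0.477, 0.022, 1.555, -0.011, 1.109, -0.083], TCP at [0.242, -0.63, 0.231] pointing down, gripper open.
Joint ranges: [-2.96, 2.96], [-0.34, 2.1], [-1.41, 1.46], [0.24, 2.44], [-1.37, 4.51], [0.17, 1.92], [-2.96, 2.96]. Speed limits (rad/s): [2.39, 2.39, 3.14, 3.14, 3.14, 3.14, 3.14].

## Interface

Orientations are given as a unit quaternion [w, x, y, z].
In Python, from rig import env gives the robot as it stands.
- The arm moves only by the tool apply_moves, never from a script. Its arguments are lists of equal length, an entry for each row: "turn": the turn, a rotation vector about the world's x, y, z as a fraction of full scale, a list of three; "xyz": the shift along the world's x, y, z as a fraction of full scale, a list of three; "jaw": the finger opening in mm, from 0 to 85.4. In form: {"turn": [[wx, wy, wz], ...], "xyz": [[tx, ty, tz], ...], "jaw": [jaw, ...]}. A call has 1 to 20 rows; each row shifts and turns the commanded pose from where the row before left it; what a row does not reach is not made up. Full scale, the value 1, is 2.5 cm for a shift and 1.5 rad for a turn. A row lasts 1/12 s, in which the tool goes at most 41.7 mm and 7.16 degrees, less where a joint would pass 70% of its speed; a pose out of reach is approached as far as the arm can. A call with a number of a shift or a turn outside -1 to 1 is refused whole. A call with a gripper value outside its range is refused whole. The fingers move at their own pace and stop on an object; the grip force is fixed at half the most. Time passes only in rows, so rows that do not move let the fingers close. It gives the time, the measured TCP pose, the force, the opening and the grip force at its end, in the units of the state.
- env.get_obs(): the state, without advancing time (a new reading comes with each control period).
- env.capture(name): name is "scene" or "top" or "wrist"; returns (picture, depth): 480x640x3 uint8, red, green, blue; 480x640 float32, m along the optical axis (not along the pixel's ray), 0 where there is no reading.
- env.calibration(name): a dict with "fovy" (degrees; the focal length in pixels is half the picture's height over the tangent of half this angle, whatever the lens; pixels are square), "cx", "cy" (the principal point, pixels), "R" (3x3) and "t" (3): a world point X has camera coordinates R X + t. Camera axes: x right, y down, z forward; pixel columns grow to the right and rows downward; lengths in m; the calibration is good to about 2 mm. The wrist camera is an equidistant fisheye: a pixel r from the principal point sees the ray r / f radians off the axis. A picture is of the moment at which its call begins: read the wrist's pose just before it. calibration takes no time and is no camera call; for the wrist camera it gives the pose at the moment of the call.
- env.job_done(): hands the job in; it is judged then, once.
The state is a dict: "clock": time; "qpos": joint angles; "dq": joint speeds; "joint_torque": joint torques, N m; "position": TCP position; "orientation": TCP orientation; "contact_force": force on the tool from outside, world axes, zero at the start; "torque": the same for the moment, N m; "width": finger opening in m; "gripper_force": force on a finger pad.
Only numpy, scipy, OpenCV 4.12 (cv2) and the standard library are available. Lean on these libraries where they do the work, as an engineer would, in place of code of your own. Each camera call takes 0.05 s, during which the arm holds its last target. There are 200 camera calls.

## Task

Get the small marking press ready and run this batch: first tighten the strap clamp that holds its die block, by working the ratchet lever back and forth until the nut is fully tight, then stand every aluminium cap in a nest of its own in the die block. With all of them in place press the pedal right down to its stop and let it come back up, then move all the caps to the grey tray and leave them standing upright in it, without disturbing the bottle, the mug or the spanner.

Things in the scene. Friction and masses are not known exactly. Their poses are not given: they have to be found in the camera images.
- press: Grey press base fixed to the bench, 135 (x) x 480 (y) x 10 mm. Origin at bench level under the die block's middle; x away from the robot, y left. Carries the die block with 3 nests in a row along y; left, the strap clamp and ratchet lever; right, the pedal; behind, the stamp bar (160 mm in y), folded back below 110 mm; pressing the pedal swings it, up to 140 mm high, over on to the caps.
- nest0 (a point): Centre of the floor of the right-hand nest (-y). A nest is a square pocket 57 x 57 mm, 4 mm deep, in the top of the die block; its floor is 26 mm above the bench and the block's top 30 mm. Nests are 70 mm apart.
- nest1 (a point): Centre of the floor of the middle nest, as nest0.
- nest2 (a point): Centre of the floor of the left-hand nest (+y), as nest0.
- clamp_axis (a point): Point on the vertical axis about which the clamp nut and the ratchet lever turn, 100 mm above the bench, at (30, 200) mm in the press's frame.
- lever_grip (a point): Centre of the upright black round handle knob (22 mm diameter, 45 mm tall, from 78 to 123 mm above the bench) at the end of the flat steel ratchet lever, 125 mm from the axis. The lever's bar is 24 mm wide and lies 70 to 78 mm above the bench. The knob can be pinched from above.
- ratchet_lever (a joint): Lever angle, rad: 0 points along the press's -x; grows clockwise from above (knob moves to +y, left). Stops at -0.75 and 0.75. Growing, it drives the nut (4 N at the knob) once its pawl has caught one of the nut's 12 pins, 0.52 apart; going back it clicks over them and the nut stays. It stays where left: near +0.7 it is clear of the nests, near -0.7 it is close to the left one.
- clamp_nut (a joint): Clamp nut angle, rad, growing as it tightens (clockwise from above). Starts loose at 0 to 0.8; dead stop, fully tight, at 4.6; above 4.0 counts as tight. A swing of the lever from end to end gives about 1.05 (two pins). As it tightens the strap beneath sinks 6 mm on to the end of the die block.
- pedal_pad (a point): Middle of the top of the black rubber pad (40 x 56 mm) at the robot-side end of the pedal, a steel plate 62 mm wide hinged 83 mm beyond the pad, 178 mm right of the middle nest. At rest the pad is 67 mm above the bench and slopes up to the robot at 0.36 rad (its edge 72 mm up); at the stop it has sunk 25 mm. A spring lifts it again; the stop needs about 13 N on the pad.
- pedal (a joint): Angle of the pedal, rad: 0 at rest (up), 0.30 on its stop; above 0.27 counts as fully down and below 0.05 as back up.
- tray: Grey plastic tray, open on top, heavy, 220 (x) x 140 (y) x 22 mm high, walls and floor 4 mm. Origin in the centre of its underside; its x axis is its long side.
- cap0_mid (a point): Centre (half-way up, 14 mm above its underside) of a turned aluminium cap: flange 50 mm diameter, 8 mm thick, with a round boss of 26 mm diameter on it, 28 mm tall in all; z up through the boss. 90 to 145 g. Pinch it by the boss. Two or three caps are present, standing on the bench between robot and press (None if absent).
- cap1_mid (a point): Centre (half-way up, 14 mm above its underside) of a turned aluminium cap: flange 50 mm diameter, 8 mm thick, with a round boss of 26 mm diameter on it, 28 mm tall in all; z up through the boss. 90 to 145 g. Pinch it by the boss. Two or three caps are present, standing on the bench between robot and press (None if absent).
- cap2_mid (a point): Centre (half-way up, 14 mm above its underside) of a turned aluminium cap: flange 50 mm diameter, 8 mm thick, with a round boss of 26 mm diameter on it, 28 mm tall in all; z up through the boss. 90 to 145 g. Pinch it by the boss. Two or three caps are present, standing on the bench between robot and press (None if absent).
- cap0: The same cap, origin in the centre of its underside.
- cap1: The same cap, origin in the centre of its underside.
- cap2: The same cap, origin in the centre of its underside.
- coolant_bottle: White plastic bottle, 60 mm diameter, 160 mm tall, to the far right; to be left alone. Origin in its underside.
- mug: White mug, 80 mm diameter, 90 mm tall, to the near left; to be left alone. Origin in its underside.
- spanner: Steel spanner lying to the far left; to be left alone. Origin in its underside.
Not all that is in view belongs to the job. Leave any blue or yellow look-alike of the cap1 alone. What is shaped like the cap0 but pink is not meant.

How it is judged:
By the outcome, as a careful person would: the job done as asked, in the order asked, and still so for the second after the job is handed in, with the robot touching nothing.
Of cap0, cap1, cap2 only 2 to 3 are there at a start; the rules pass over those that are not, and their reading is None.
At some moment in a run one of cap0, cap1, cap2 may be knocked a few centimetres aside while the robot is not near it.
Once in a run the grip may slacken for a moment while it holds something.
It also fails if it takes over 210 s, if anything falls off the work surface, if the arm or the gripper's body presses on something with over 40 N, if the wrist force passes 120 N, or if a joint passes its speed limit or range.

## Working session

There is one attempt and no reset: what is moved stays moved. The work goes in short steps, Python scripts to look and compute and a tool call to move; the robot and the scene stay as the last step left them, time stands still between calls to the robot, and variables do not carry over. Pictures are saved under pics/ and viewed, at most 14 in all, crops included, and the job is handed in when it is done.

Besides the shell and the picture viewer there is one more tool, called after ">>>" as name(argument=value, ...) on one line, values as JSON. apply_moves: Moves the arm, as the interface text tells. Shift numbers are shares of 2.5 cm and turn numbers shares of 1.5 rad, none past 1 either way. Its arguments: {"type":"object","properties":{"turn":{"type":"array","items":{"type":"array","items":{"type":"number"}}},"xyz":{"type":"array","items":{"type":"array","items":{"type":"number"}}},"jaw":{"type":"array","items":{"type":"number"}}},"required":["turn","xyz","jaw"]}

```bash
ls; mkdir -p pics; cat > h.py <<'E'
import numpy as np,cv2
from rig import env
def cap(n,f):
    p,d=env.capture(n); cv2.imwrite(f'pics/{f}.png',p[:,:,::-1]); np.savez(f'pics/{f}.npz',p=p,d=d,**{k:np.array(v) for k,v in env.calibration(n).items()}); return p,d
def world(f):
    z=np.load(f'pics/{f}.npz'); d=z['d']; fl=240/np.tan(np.radians(float(z['fovy']))/2)
    v,u=np.mgrid[0:480,0:640]; c=np.stack([(u-z['cx'])/fl*d,(v-z['cy'])/fl*d,d],-1)
    W=(c-z['t'])@z['R']; W[d==0]=np.nan; return z['p'],W
E
python3 - <<'E'
from h import *
for n in('scene','top'):
    cap(n,n+'0'); p,W=world(n+'0'); c=env.calibration(n); print(n,c['fovy'],-c['R'].T@c['t'],np.round(c['R'],2).tolist())
print(env.get_obs())
E
```

```text
pics
scene 57.42748164114441 [ 1.09254842 -0.33875859  0.81606406] [[0.6, 0.8, -0.02], [0.57, -0.44, -0.7], [-0.56, 0.41, -0.72]]
top 51.382355215278054 [0.28395807 0.08661568 1.36055546] [[-0.02, -1.0, -0.0], [-0.98, 0.02, -0.2], [0.2, -0.0, -0.98]]
{'clock': 0.1, 'qpos': array([ 1.09589943,  0.47768788,  0.0223409 ,  1.55635497, -0.01155582,
        1.109305  , -0.08311503]), 'dq': array([-1.11336725e-03, -1.17432649e-03, -8.82783635e-04, -1.23958315e-03,
       -1.15447729e-03, -7.50263720e-05,  5.26728931e-05]), 'joint_torque': array([ 4.98982292e-03, -5.97758389e+01,  1.61433164e+00, -2.81954241e+01,
        1.29441390e-02,  5.06174008e-03,  2.74126126e-05]), 'position': array([ 0.24188617, -0.62959527,  0.2304417 ]), 'orientation': array([-7.93790239e-04,  9.83230938e-01,  1.82362987e-01, -1.81206407e-04]), 'contact_force': array([ 0.31631662, -0.65337355, -0.50792132]), 'torque': array([-0.0427511 , -0.01110171, -0.00907797]), 'gripper_force': 0.0, 'width': 0.08540994501259848}
```

View pics/top0.png

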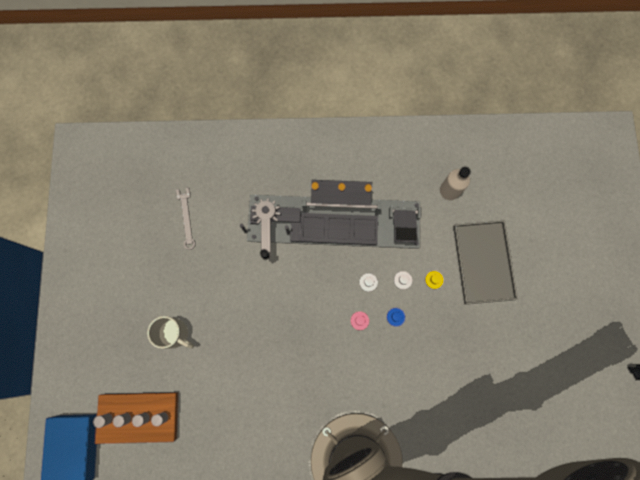

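View pics/scene0.png

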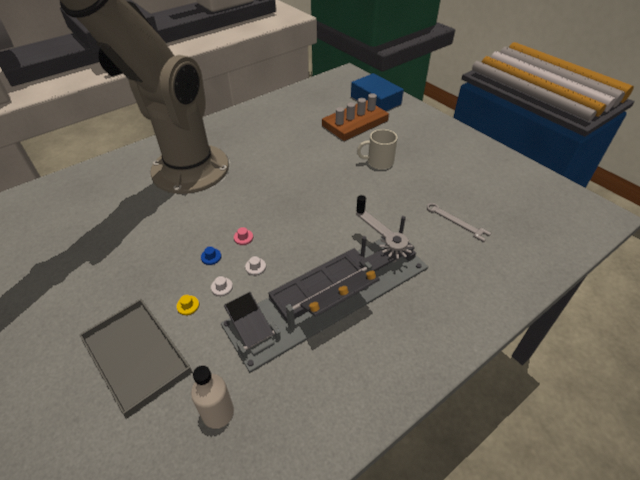

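The pictures show two bare aluminium caps at top pixels (369,282) and (403,280). The look-alikes are yellow (435,280), pink (360,321) and blue (396,317). The knob is at (265,254), the pedal pad at (405,234) and the tray at (485,262).

```bash
python3 - <<'E'
from h import *
p,W=world('top0')
for nm,(u,v) in dict(capA=(369,282),capB=(403,280),yel=(435,280),knob=(265,254),nut=(265,210),pad=(405,234),n2=(307,229),n1=(335,230),n0=(362,231),tray=(485,262),bottle=(463,173)).items():
    print(nm,np.round(W[v,u],4),p[v,u])
def blob(nm,u,v,r,lo,hi):
    w=W[v-r:v+r+1,u-r:u+r+1].reshape(-1,3); w=w[(w[:,2]>lo)&(w[:,2]<hi)]
    c=(np.nanmin(w,0)+np.nanmax(w,0))/2; print(nm,len(w),'mean',np.round(w.mean(0),4),'mid',np.round(c,4),'ext',np.round(np.ptp(w,axis=0),3))
for n,u,v in(('A',369,282),('B',403,280),('Y',435,280)): blob(n,u,v,14,.02,.04); blob(n+'fl',u,v,14,.004,.04)
blob('knob',265,254,10,.1,.14)
# die block top: fit rect
m=(W[:,:,2]>.02)&(W[:,:,2]<.036); m[:, :285]=0;m[:,382:]=0;m[:200]=0;m[250:]=0
r=cv2.minAreaRect(W[m][:,:2].astype(np.float32)); print('block',r)
m=(W[:,:,2]>.004)&(W[:,:,2]<.2); m2=np.zeros_like(m); m2[185:256,240:425]=1
r=cv2.minAreaRect(W[m&m2&(W[:,:,2]<.014)][:,:2].astype(np.float32)); print('base',r, cv2.boxPoints(r))
m2=np.zeros_like(m); m2[210:312,446:525]=1
r=cv2.minAreaRect(W[m&m2&(W[:,:,2]>.012)&(W[:,:,2]<.03)][:,:2].astype(np.float32)); print('tray',r)
print(W[200:256:4,405].round(3).tolist())
c=cv2.resize(p[170:340,235:455],None,fx=3.6,fy=3.5,interpolation=cv2.INTER_CUBIC); cv2.imwrite('pics/crop.png',c[:595,:,::-1])
E
```

```text
capA [ 0.4549 -0.05    0.0284] [215 213 201]
capB [ 0.4586 -0.1421  0.0256] [216 211 199]
yel [ 0.4555 -0.2263  0.034 ] [217 192  10]
knob [0.5204 0.2195 0.1197] [50 47 46]
nut [0.6467 0.2235 0.0811] [86 82 81]
pad [ 0.5763 -0.1474  0.0659] [36 35 31]
n2 [0.6056 0.114  0.0258] [86 82 81]
n1 [0.6001 0.0372 0.0297] [88 85 83]
n0 [ 0.5964 -0.0369  0.0265] [88 83 83]
tray [ 0.5062 -0.3745  0.0041] [120 115 102]
bottle [ 0.7096 -0.2858  0.1608] [35 35 33]
A 73 mean [ 0.4562 -0.0499  0.0281] mid [ 0.4565 -0.05    0.0274] ext [0.025 0.022 0.014]
Afl 282 mean [ 0.4565 -0.0503  0.0131] mid [ 0.4581 -0.0536  0.0192] ext [0.079 0.077 0.03 ]
B 76 mean [ 0.46   -0.1442  0.0278] mid [ 0.4601 -0.1437  0.027 ] ext [0.024 0.024 0.014]
Bfl 299 mean [ 0.4603 -0.1435  0.0127] mid [ 0.4622 -0.1463  0.0189] ext [0.077 0.079 0.03 ]
Y 74 mean [ 0.4591 -0.2296  0.0282] mid [ 0.4592 -0.2297  0.0282] ext [0.023 0.024 0.013]
Yfl 292 mean [ 0.4589 -0.2301  0.013 ] mid [ 0.4597 -0.233   0.0195] ext [0.078 0.076 0.031]
knob 67 mean [0.5207 0.2212 0.1203] mid [0.5221 0.2218 0.115 ] ext [0.021 0.021 0.029]
block ((0.6135043501853943, 0.04491761326789856), (0.2513016164302826, 0.0989091694355011), 86.92373657226562)
base ((0.6363036632537842, 0.04330272972583771), (0.5231626033782959, 0.2030038833618164), 88.67607879638672) [[ 0.52878505 -0.21586357]
 [ 0.7317347  -0.22055392]
 [ 0.7438223   0.30246902]
 [ 0.54087263  0.30715936]]
tray ((0.5055866837501526, -0.3705093264579773), (0.2203049659729004, 0.14262889325618744), 3.65431809425354)
[[0.691, -0.165, -0.002], [0.676, -0.163, 0.008], [0.661, -0.16, 0.021], [0.645, -0.156, 0.038], [0.631, -0.154, 0.047], [0.621, -0.154, 0.04], [0.607, -0.152, 0.051], [0.594, -0.149, 0.063], [0.582, -0.147, 0.067], [0.57, -0.146, 0.069], [0.559, -0.146, 0.071], [0.561, -0.156, 0.01], [0.55, -0.156, 0.007], [0.539, -0.156, 0.003]]
```

View pics/crop.png

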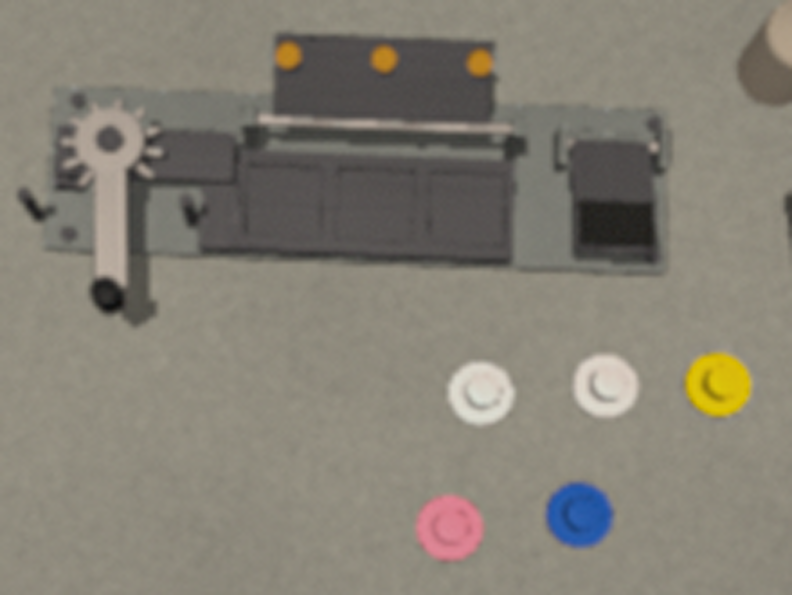

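The crop confirms the two white caps at crop pixels (480,392) and (605,384), beside the yellow, pink and blue ones. The nests are at crop (286,202), (376,205) and (468,209). Next I work out the press frame.

```bash
cat >> h.py <<'E'
def deproj(f,u,v,z):
    q=np.load(f'pics/{f}.npz'); fl=240/np.tan(np.radians(float(q['fovy']))/2)
    r=q['R'].T@np.array([(u-q['cx'])/fl,(v-q['cy'])/fl,1]); o=-q['R'].T@q['t']; return o+r*(z-o[2])/r[2]
E
python3 - <<'E'
from h import *
f=lambda u,v:(235+(u+.5)/3.6-.5,170+(v+.5)/3.5-.5)
P={n:deproj('top0',*f(u,v),z)[:2] for n,u,v,z in (('n2',286,202,.03),('n1',376,205,.03),('n0',468,209,.03),('nut',110,138,.081),('pad',616,224,.067),('bl',46,248,.01),('br',664,271,.01),('blkL',200,249,.03),('blkR',512,263,.03))}
for k in P: print(k,P[k].round(4))
loc={'n2':(0,.07),'n1':(0,0),'n0':(0,-.07),'nut':(.03,.2),'bl':(-.0675,.24),'br':(-.0675,-.24)}
A=np.array([loc[k] for k in loc]);B=np.array([P[k] for k in loc])
a=A-A.mean(0);b=B-B.mean(0); th=np.arctan2((a[:,0]*b[:,1]-a[:,1]*b[:,0]).sum(),(a*b).sum())
R=np.array([[np.cos(th),-np.sin(th)],[np.sin(th),np.cos(th)]]); t=B.mean(0)-R@A.mean(0)
print('th',th,'t',t,'res',(A@R.T+t-B).round(4).tolist())
np.savez('press.npz',R=R,t=t,th=th)
C=R@[.03,.2]+t; print('clamp',C)
for an in np.arange(-.75,.76,.125): print(round(an,3),(C+R@(.125*np.array([-np.cos(an),np.sin(an)]))).round(4))
for n,y in(('n0',-.07),('n1',0),('n2',.07)): print(n,(R@[0,y]+t).round(4))
print('padpred',R@[-.05,-.178]+t)
p,W=world('top0')
for nm,u,v in(('postL',35,205),('postR',190,210)):
    u,v=f(u,v);u=int(u);v=int(v);w=W[v-6:v+7,u-6:u+7].reshape(-1,3);print(nm,w[np.nanargmax(w[:,2])])
E
```

```text
n2 [0.6088 0.0944]
n1 [0.6048 0.0259]
n0 [ 0.6   -0.044]
nut [0.6493 0.223 ]
pad [ 0.577  -0.1492]
bl [0.5804 0.2799]
br [ 0.5511 -0.1943]
blkL [0.5726 0.1603]
blkR [ 0.5561 -0.0755]
th -0.06228162764871729 t [0.61445143 0.02978162] res [[0.01, 0.0053], [0.0096, 0.0039], [0.0101, 0.0039], [0.0076, 0.0046], [-0.0184, -0.0064], [-0.0189, -0.0113]]
clamp [0.65684154 0.22752661]
-0.75 [0.5603 0.1482]
-0.625 [0.5511 0.1608]
-0.5 [0.5436 0.1745]
-0.375 [0.5379 0.1891]
-0.25 [0.534  0.2042]
-0.125 [0.5321 0.2197]
0.0 [0.5321 0.2353]
0.125 [0.534  0.2508]
0.25 [0.5379 0.2659]
0.375 [0.5436 0.2805]
0.5 [0.5511 0.2942]
0.625 [0.5602 0.3068]
0.75 [0.5709 0.3183]
n0 [ 0.6101 -0.0401]
n1 [0.6145 0.0298]
n2 [0.6188 0.0996]
padpred [ 0.55346941 -0.14476119]
postL [0.60062109 0.28359619 0.08505243]
postR [0.60040468 0.16255526 0.08573813]
```

>>> apply_moves(turn=[[0,0,0],[0,0,-0.0717],[0,0,-0.0717],[0,0,-0.0717],[0,0,-0.0717],[0,0,0],[0,0,0],[0,0,0],[0,0,0],[0,0,0],[0,0,0],[0,0,0],[0,0,0],[0,0,0],[0,0,0],[0,0,0],[0,0,0],[0,0,0],[0,0,0],[0,0,0]], xyz=[[1,1,0],[1,1,0],[1,1,0],[1,1,0],[1,1,0],[1,1,0],[1,1,0],[1,1,0],[1,1,0],[1,1,0],[1,1,0],[0,1,0],[0,1,0],[0,1,0],[0,1,0],[0,1,0],[0,1,0],[0,1,0],[0,1,0],[0,1,0]], jaw=[50,50,50,50,50,50,50,50,50,50,50,50,50,50,50,50,50,50,50,50])

```text
clock: 1.77
position: [0.5166, -0.1288, 0.231]
orientation: [-0.0, 0.999, -0.032, -0.0]
contact_force: [0.0, 0.2, 0.6]
width: 0.0501
gripper_force: 0.0
```

>>> apply_moves(turn=[[0,0,0],[0,0,0],[0,0,0],[0,0,0],[0,0,0],[0,0,0],[0,0,0],[0,0,0],[0,0,0],[0,0,0],[0,0,0],[0,0,0],[0,0,0],[0,0,0],[0,0,0],[0,0,0]], xyz=[[0,1,0],[0,1,0],[0,1,0],[0,1,0],[0,1,0],[0,1,0],[0,1,0],[0,1,0],[0,1,0],[0,1,0],[0,1,0],[0,1,0],[0,1,0],[0,0.9,0],[0,0,0],[0,0,0]], jaw=[50,50,50,50,50,50,50,50,50,50,50,50,50,50,50,50])

```text
clock: 3.1
position: [0.5164, 0.2187, 0.2309]
orientation: [0.0, 1.0, -0.03, -0.0]
contact_force: [0.1, -1.0, 0.3]
width: 0.0497
gripper_force: 0.0
```

```bash
cat >> h.py <<'E'
def wpix(f,X):
    q=np.load(f'pics/{f}.npz'); fl=240/np.tan(np.radians(float(q['fovy']))/2)
    c=q['R']@np.asarray(X,float)+q['t']; th=np.arctan2(np.hypot(c[0],c[1]),c[2]); r=fl*th/np.hypot(c[0],c[1])
    return np.array([q['cx']+r*c[0],q['cy']+r*c[1]])
def wray(f,u,v,z):
    q=np.load(f'pics/{f}.npz'); fl=240/np.tan(np.radians(float(q['fovy']))/2)
    a=np.array([u-q['cx'],v-q['cy']]); r=np.hypot(*a); th=r/fl; d=np.array([*(np.sin(th)*a/max(r,1e-9)),np.cos(th)])
    w=q['R'].T@d; o=-q['R'].T@q['t']; return o+w*(z-o[2])/w[2]
E
python3 - <<'E'
from h import *
cap('wrist','w1'); print(env.get_obs()['position'],env.calibration('wrist')['fovy']); print(wpix('w1',[.5215,.2215,.123]),wpix('w1',[.648,.2232,.085]),wpix('w1',[.6045,.0255,.03]))
E
```

```text
[0.51679767 0.21704551 0.23082878] 65.70646984690485
[310.45679097 227.81940569] [298.23327131  55.11645076] [505.66431291 109.75495213]
```

View pics/w1.png

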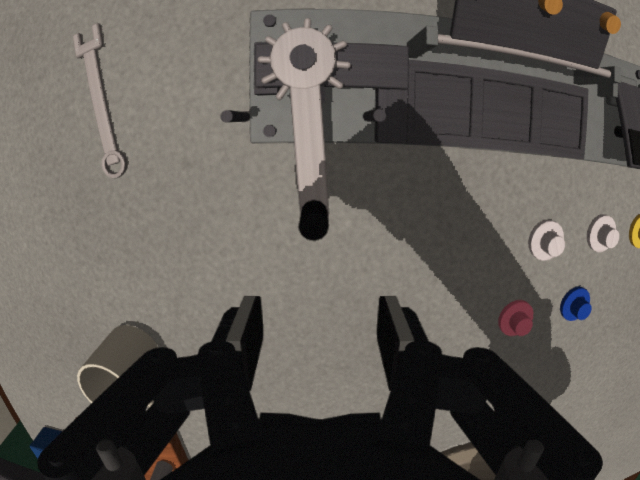

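>>> apply_moves(turn=[[0,0,0],[0,0,0],[0,0,0],[0,0,0],[0,0,0],[0,0,0],[0,0,0],[0,0,0],[0,0,0],[0,0,0],[0,0,0],[0,0,0],[0,0,0],[0,0,0],[0,0,0]], xyz=[[0.28,0.08,-0.96],[0,0,-0.96],[0,0,-0.96],[0,0,-0.96],[0,0,-0.96],[0,0,-0.96],[0,0,0],[0,0,0],[0,0,0],[0,0,0],[0,0,0],[0,0,0],[0,0,0],[0,0,0],[0,0,0]], jaw=[50,50,50,50,50,50,50,50,15,15,15,15,15,15,15])

```text
clock: 4.4
position: [0.5254, 0.2201, 0.0894]
orientation: [-0.001, 0.999, -0.032, 0.002]
contact_force: [-0.1, 0.1, 8.6]
width: 0.0208
gripper_force: 58.6
```

>>> apply_moves(turn=[[0,0,0],[0,0,0],[0,0,0],[0,0,0],[0,0,0],[0,0,0],[0,0,0],[0,0,0]], xyz=[[0,0,0.16],[0.06,-0.65,0],[0.14,-0.63,0],[0.22,-0.61,0],[0.3,-0.58,0],[0.37,-0.53,0],[0,0,0],[0,0,0]], jaw=[15,15,15,15,15,15,15,15])

```text
clock: 5.07
position: [0.548, 0.1452, 0.0899]
orientation: [0.0, 1.0, -0.031, -0.003]
contact_force: [-4.7, 3.3, -9.5]
width: 0.0198
gripper_force: 65.9
```

```bash
python3 - <<'E'
import numpy as np
p=np.linspace(-.67,.79,13);k=.125*np.c_[-np.cos(p),np.sin(p)]/.025
print(np.diff(k,axis=0).round(2).tolist(), (k[-1]-k[0])*.025)
E
```

```text
[[-0.35, 0.5], [-0.28, 0.54], [-0.22, 0.57], [-0.15, 0.59], [-0.07, 0.6], [-0.0, 0.61], [0.07, 0.6], [0.15, 0.59], [0.22, 0.57], [0.28, 0.54], [0.35, 0.5], [0.41, 0.45]] [0.00999704 0.16641741]
```

>>> apply_moves(turn=[[0,0,0],[0,0,0],[0,0,0],[0,0,0],[0,0,0],[0,0,0],[0,0,0],[0,0,0],[0,0,0],[0,0,0],[0,0,0],[0,0,0],[0,0,0],[0,0,0]], xyz=[[-0.35,0.5,-0.08],[-0.28,0.54,0],[-0.22,0.57,0],[-0.15,0.59,0],[-0.07,0.6,0],[0,0.61,0],[0.07,0.6,0],[0.15,0.59,0],[0.22,0.57,0],[0.28,0.54,0],[0.35,0.5,0],[0.41,0.45,0],[0,0,0],[0,0,0]], jaw=[15,15,15,15,15,15,15,15,15,15,15,15,15,15])

```text
clock: 6.23
position: [0.5602, 0.3121, 0.0886]
orientation: [-0.0, 1.0, -0.03, -0.001]
contact_force: [-1.9, 5.0, -8.6]
width: 0.0202
gripper_force: 68.7
```

>>> apply_moves(turn=[[0,0,0],[0,0,0],[0,0,0],[0,0,0],[0,0,0],[0,0,0],[0,0,0],[0,0,0],[0,0,0],[0,0,0],[0,0,0],[0,0,0],[0,0,0],[0,0,0]], xyz=[[-0.41,-0.45,-0.04],[-0.35,-0.5,0],[-0.28,-0.54,0],[-0.22,-0.57,0],[-0.15,-0.59,0],[-0.07,-0.6,0],[0,-0.61,0],[0.07,-0.6,0],[0.15,-0.59,0],[0.22,-0.57,0],[0.28,-0.54,0],[0.35,-0.5,0],[0,0,0],[0,0,0]], jaw=[15,15,15,15,15,15,15,15,15,15,15,15,15,15])

```text
clock: 7.4
position: [0.5485, 0.1451, 0.0888]
orientation: [-0.0, 1.0, -0.031, -0.002]
contact_force: [-9.2, 3.3, 3.2]
width: 0.0205
gripper_force: 69.4
```

>>> apply_moves(turn=[[0,0,0],[0,0,0],[0,0,0],[0,0,0],[0,0,0],[0,0,0],[0,0,0],[0,0,0],[0,0,0],[0,0,0],[0,0,0],[0,0,0],[0,0,0],[0,0,0]], xyz=[[-0.35,0.5,0],[-0.28,0.54,0],[-0.22,0.57,0],[-0.15,0.59,0],[-0.07,0.6,0],[0,0.61,0],[0.07,0.6,0],[0.15,0.59,0],[0.22,0.57,0],[0.28,0.54,0],[0.35,0.5,0],[0.41,0.45,0],[0,0,0],[0,0,0]], jaw=[15,15,15,15,15,15,15,15,15,15,15,15,15,15])

```text
clock: 8.57
position: [0.562, 0.3102, 0.0885]
orientation: [0.0, 1.0, -0.032, 0.001]
contact_force: [1.0, 0.5, -4.3]
width: 0.0206
gripper_force: 60.4
```

>>> apply_moves(turn=[[0,0,0],[0,0,0],[0,0,0],[0,0,0],[0,0,0],[0,0,0],[0,0,0],[0,0,0],[0,0,0],[0,0,0],[0,0,0],[0,0,0],[0,0,0],[0,0,0]], xyz=[[-0.41,-0.45,0],[-0.35,-0.5,0],[-0.28,-0.54,0],[-0.22,-0.57,0],[-0.15,-0.59,0],[-0.07,-0.6,0],[0,-0.61,0],[0.07,-0.6,0],[0.15,-0.59,0],[0.22,-0.57,0],[0.28,-0.54,0],[0.35,-0.5,0],[0,0,0],[0,0,0]], jaw=[15,15,15,15,15,15,15,15,15,15,15,15,15,15])

```text
clock: 9.73
position: [0.55, 0.1451, 0.0888]
orientation: [-0.001, 1.0, -0.031, -0.0]
contact_force: [-4.4, 3.3, -0.8]
width: 0.0201
gripper_force: 62.0
```

>>> apply_moves(turn=[[0,0,0],[0,0,0],[0,0,0],[0,0,0],[0,0,0],[0,0,0],[0,0,0],[0,0,0],[0,0,0],[0,0,0],[0,0,0],[0,0,0],[0,0,0],[0,0,0]], xyz=[[-0.35,0.5,0],[-0.28,0.54,0],[-0.22,0.57,0],[-0.15,0.59,0],[-0.07,0.6,0],[0,0.61,0],[0.07,0.6,0],[0.15,0.59,0],[0.22,0.57,0],[0.28,0.54,0],[0.35,0.5,0],[0.41,0.45,0],[0,0,0],[0,0,0]], jaw=[15,15,15,15,15,15,15,15,15,15,15,15,15,15])

```text
clock: 10.9
position: [0.5604, 0.3107, 0.0881]
orientation: [-0.0, 1.0, -0.031, -0.001]
contact_force: [-3.3, 1.3, -3.6]
width: 0.0206
gripper_force: 63.2
```

>>> apply_moves(turn=[[0,0,0],[0,0,0],[0,0,0],[0,0,0],[0,0,0],[0,0,0],[0,0,0],[0,0,0],[0,0,0],[0,0,0],[0,0,0],[0,0,0],[0,0,0],[0,0,0]], xyz=[[-0.41,-0.45,0],[-0.35,-0.5,0],[-0.28,-0.54,0],[-0.22,-0.57,0],[-0.15,-0.59,0],[-0.07,-0.6,0],[0,-0.61,0],[0.07,-0.6,0],[0.15,-0.59,0],[0.22,-0.57,0],[0.28,-0.54,0],[0.35,-0.5,0],[0,0,0],[0,0,0]], jaw=[15,15,15,15,15,15,15,15,15,15,15,15,15,15])

```text
clock: 12.07
position: [0.55, 0.145, 0.0887]
orientation: [-0.001, 1.0, -0.031, -0.0]
contact_force: [-4.5, 4.4, -0.7]
width: 0.0202
gripper_force: 63.0
```

>>> apply_moves(turn=[[0,0,0],[0,0,0],[0,0,0],[0,0,0],[0,0,0],[0,0,0],[0,0,0],[0,0,0],[0,0,0]], xyz=[[-0.35,0.5,0],[-0.28,0.54,0],[-0.22,0.57,0],[-0.15,0.59,0],[-0.07,0.6,0],[0,0.61,0],[0.07,0.6,0],[0.15,0.59,0],[0,0,0]], jaw=[15,15,15,15,15,15,15,15,15])

```text
clock: 12.82
position: [0.5276, 0.2599, 0.0881]
orientation: [0.0, 1.0, -0.031, -0.001]
contact_force: [-8.7, -0.3, 3.1]
width: 0.0204
gripper_force: 64.7
```

>>> apply_moves(turn=[[0,0,0],[0,0,0]], xyz=[[0.22,0.57,0],[0,0,0]], jaw=[15,15])

```text
clock: 12.98
position: [0.533, 0.2741, 0.0881]
orientation: [0.0, 1.0, -0.031, -0.002]
contact_force: [-7.8, -0.0, 1.6]
width: 0.0202
gripper_force: 64.7
```

>>> apply_moves(turn=[[0,0,0],[0,0,0]], xyz=[[0.28,0.54,0],[0,0,0]], jaw=[15,15])

```text
clock: 13.15
position: [0.5402, 0.2879, 0.0881]
orientation: [-0.0, 1.0, -0.031, -0.001]
contact_force: [-7.9, 2.1, 0.3]
width: 0.0204
gripper_force: 64.6
```

Not blocked yet, so I finish the stroke, swing back, and start the fifth stroke with care.

>>> apply_moves(turn=[[0,0,0],[0,0,0],[0,0,0]], xyz=[[0.35,0.5,0],[0.41,0.45,0],[0,0,0]], jaw=[15,15,15])

```text
clock: 13.4
position: [0.5605, 0.312, 0.0882]
orientation: [-0.001, 1.0, -0.031, -0.001]
contact_force: [-5.3, 2.9, -1.7]
width: 0.0202
gripper_force: 64.3
```

>>> apply_moves(turn=[[0,0,0],[0,0,0],[0,0,0],[0,0,0],[0,0,0],[0,0,0],[0,0,0],[0,0,0],[0,0,0],[0,0,0],[0,0,0],[0,0,0],[0,0,0],[0,0,0]], xyz=[[-0.41,-0.45,0],[-0.35,-0.5,0],[-0.28,-0.54,0],[-0.22,-0.57,0],[-0.15,-0.59,0],[-0.07,-0.6,0],[0,-0.61,0],[0.07,-0.6,0],[0.15,-0.59,0],[0.22,-0.57,0],[0.28,-0.54,0],[0.35,-0.5,0],[0,0,0],[0,0,0]], jaw=[15,15,15,15,15,15,15,15,15,15,15,15,15,15])

```text
clock: 14.57
position: [0.5492, 0.1451, 0.0885]
orientation: [-0.001, 1.0, -0.03, -0.001]
contact_force: [-6.8, 4.0, 0.4]
width: 0.0205
gripper_force: 63.9
```

>>> apply_moves(turn=[[0,0,0],[0,0,0],[0,0,0],[0,0,0]], xyz=[[-0.35,0.5,0],[-0.28,0.54,0],[-0.22,0.57,0],[0,0,0]], jaw=[15,15,15,15])

```text
clock: 14.9
position: [0.5264, 0.182, 0.0884]
orientation: [0.002, 0.999, -0.032, -0.002]
contact_force: [-10.9, -7.0, 8.5]
width: 0.0206
gripper_force: 65.2
```

>>> apply_moves(turn=[[0,0,0],[0,0,0]], xyz=[[-0.15,0.59,0],[0,0,0]], jaw=[15,15])

```text
clock: 15.07
position: [0.5214, 0.1952, 0.0883]
orientation: [0.004, 0.999, -0.033, -0.004]
contact_force: [-15.7, -11.4, 16.0]
width: 0.0203
gripper_force: 66.2
```

>>> apply_moves(turn=[[0,0,0],[0,0,0]], xyz=[[-0.07,0.6,0],[0,0,0]], jaw=[15,15])

```text
clock: 15.23
position: [0.5183, 0.2051, 0.0882]
orientation: [0.008, 0.999, -0.034, -0.006]
contact_force: [-23.5, -23.5, 27.8]
width: 0.0203
gripper_force: 68.9
```

>>> apply_moves(turn=[[0,0,0],[0,0,0],[0,0,0],[0,0,0],[0,0,0],[0,0,0],[0,0,0],[0,0,0],[0,0,0],[0,0,0],[0,0,0],[0,0,0]], xyz=[[0.15,-0.59,0],[0.15,-0.3,0],[0,0,0],[0,0,0],[0,0,0],[0,0,0],[0,0,0.5],[0,0,1],[0,0,1],[0,0,1],[0,0,1],[0,0,0.5]], jaw=[15,15,15,50,50,50,50,50,50,50,50,50])

```text
clock: 16.23
position: [0.534, 0.193, 0.2179]
orientation: [-0.001, 0.999, -0.032, 0.003]
contact_force: [0.8, 0.4, 0.1]
width: 0.0499
gripper_force: 0.0
```

```bash
python3 - <<'E'
from h import *
cap('wrist','w2'); cap('top','top1'); print(env.get_obs()['position'],env.get_obs()['contact_force'])
p,W=world('top1'); p0,W0=world('top0')
f=lambda u,v:(int(235+u/3.6),int(170+v/3.5))
for nm,u,v in(('strap',205,158),('strap2',185,158),('blk',330,240)):
    u,v=f(u,v); s=np.s_[v-2:v+3,u-2:u+3,2]; print(nm,np.nanmedian(W0[s]),np.nanmedian(W[s]))
w=W[190:262,245:300].reshape(-1,3); w=w[(w[:,2]>.11)&(w[:,2]<.13)]; print('knob',len(w),w.mean(0))
E
```

```text
[0.53430288 0.19307272 0.21728544] [-0.24516979  0.4991386   0.28535163]
strap 0.04596352953415374 0.6313366157962569
strap2 0.047047294888178895 0.6362896223041932
blk 0.030306784567421183 0.0314687943692013
knob 0 [nan nan nan]<stdin>:7: RuntimeWarning: Mean of empty slice.
  ret = um.true_divide(
```

View pics/w2.png

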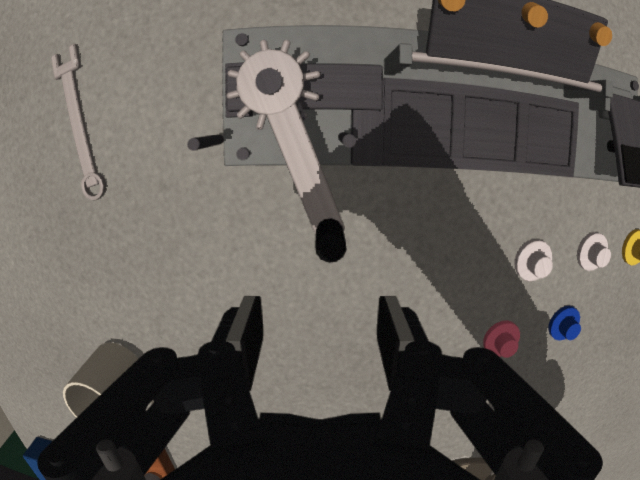

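```bash
python3 - <<'E'
from h import *
cap('scene','scene1')
for f in('scene0','scene1','top0'):
    p,W=world(f); 
    for y0,y1 in((.13,.15),(.15,.17)):
        m=(W[...,0]>.63)&(W[...,0]<.66)&(W[...,1]>y0)&(W[...,1]<y1)&(W[...,2]<.06); print(f,y0,m.sum(),np.nanpercentile(W[m][:,2],[20,50,80]).round(4))
E
```

```text
scene0 0.13 33 [0.0407 0.0461 0.0479]
scene0 0.15 98 [0.0447 0.0471 0.0485]
scene1 0.13 27 [0.0341 0.039  0.0416]
scene1 0.15 90 [0.039  0.0412 0.0423]
top0 0.13 79 [0.0427 0.0452 0.0472]
top0 0.15 78 [0.0436 0.0461 0.0485]
```

>>> apply_moves(turn=[[0,0,0],[0,0,0],[0,0,0],[0,0,0],[0,0,0],[0,0,0],[0,0,0],[0,0,0],[0,0,0],[0,0,0],[0,0,0],[0,0,0]], xyz=[[-0.311,-0.972,-0.27],[-0.311,-0.972,-0.27],[-0.311,-0.972,-0.27],[-0.311,-0.972,-0.27],[-0.311,-0.972,-0.27],[-0.311,-0.972,-0.27],[-0.311,-0.972,-0.27],[-0.311,-0.972,-0.27],[-0.311,-0.972,-0.27],[-0.311,-0.972,-0.27],[0,0,0],[0,0,0]], jaw=[50,50,50,50,50,50,50,50,50,50,50,50])

```text
clock: 17.38
position: [0.4529, -0.0523, 0.1447]
orientation: [0.0, 0.999, -0.033, -0.001]
contact_force: [-0.1, 0.7, 0.7]
width: 0.0499
gripper_force: 0.0
```

```bash
cat >> h.py <<'E'
def wworld(f):
    z=np.load(f'pics/{f}.npz'); d=z['d']; fl=240/np.tan(np.radians(float(z['fovy']))/2)
    v,u=np.mgrid[0:480,0:640]; a=u-z['cx'];b=v-z['cy'];r=np.hypot(a,b)+1e-9; k=np.tan(r/fl)/r*d
    W=(np.stack([a*k,b*k,d],-1)-z['t'])@z['R']; W[d==0]=np.nan; return z['p'],W
def boss(f,x,y,lo=.022,hi=.034,R=.045,W=None):
    p,W=wworld(f) if W is None else (None,W)
    m=(np.hypot(W[...,0]-x,W[...,1]-y)<R)&(W[...,2]>lo)&(W[...,2]<hi); w=W[m]
    if len(w)<10: print(f,'none',len(w)); return
    c,rad=cv2.minEnclosingCircle(w[:,:2].astype(np.float32)); print(f,len(w),'mean',w.mean(0).round(4),'circ',np.round(c,4),round(rad,4))
E
python3 - <<'E'
from h import *
print(env.get_obs()['position']); cap('wrist','w3')
boss('w3',.4565,-.05); boss('w3',.46,-.144)
E
```

```text
[ 0.45290828 -0.0522791   0.14465212]
w3 980 mean [ 0.4582 -0.0503  0.0291] circ [ 0.4573 -0.0501] 0.0134
w3 910 mean [ 0.4619 -0.1432  0.0289] circ [ 0.461  -0.1442] 0.0132
```

View pics/w3.png

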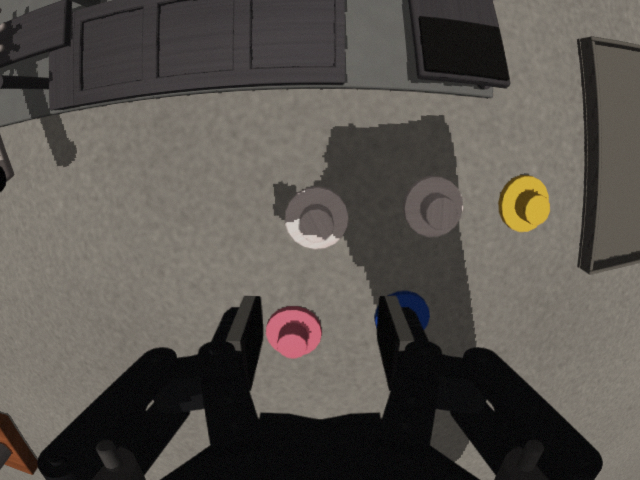

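The picture shows cap A at (317,218) and cap B at (433,207), both in the arm's shadow. Pink, blue and yellow are separate. I descend on cap A.

>>> apply_moves(turn=[[0,0,0],[0,0,0],[0,0,0],[0,0,0],[0,0,0],[0,0,0],[0,0,0],[0,0,0],[0,0,0],[0,0,0],[0,0,0],[0,0,0],[0,0,0],[0,0,0],[0,0,0],[0,0,0],[0,0,0]], xyz=[[0.184,0.084,-0.878],[0,0,-0.878],[0,0,-0.878],[0,0,-0.878],[0,0,-0.878],[0,0,-0.878],[0,0,0],[0,0,0],[0,0,0],[0,0,0],[0,0,0],[0,0,0],[0,0,0.6],[0,0,1],[0,0,1],[0,0,1],[0,0,0]], jaw=[50,50,50,50,50,50,50,18,18,18,18,18,18,18,18,18,18])

```text
clock: 18.85
position: [0.4619, -0.0489, 0.1086]
orientation: [0.0, 0.999, -0.032, 0.004]
contact_force: [1.1, -0.4, -1.1]
width: 0.0231
gripper_force: 58.9
```

>>> apply_moves(turn=[[0,0,0],[0,0,0],[0,0,0],[0,0,0],[0,0,0],[0,0,0],[0,0,0],[0,0,0]], xyz=[[0.92,0.03,0],[0.92,0.03,0],[0.92,0.03,0],[0.92,0.03,0],[0.92,0.03,0],[0.92,0.03,0],[0,0,0],[0,0,0]], jaw=[18,18,18,18,18,18,18,18])

```text
clock: 19.52
position: [0.5974, -0.0442, 0.1035]
orientation: [-0.0, 0.999, -0.032, -0.0]
contact_force: [-0.0, -0.3, -1.1]
width: 0.0232
gripper_force: 58.9
```

```bash
python3 - <<'E'
from h import *
o=env.get_obs();P=o['position'];print(P,o['width']); cap('wrist','w4'); cap('top','top2')
for n,X in(('n0',[.6,-.0444,.026]),('tcp',P),('cap',P-[0,0,.013])): print(n,wpix('w4',X))
p,W=wworld('w4'); m=(np.hypot(W[...,0]-P[0],W[...,1]-P[1])<.04)&(W[...,2]<P[2]+.02)&(W[...,2]>P[2]-.02)
print(m.sum()); w=W[m]; print(np.histogram(w[:,2],8), w.min(0),w.max(0))
E
```

```text
[ 0.5973619  -0.04417227  0.10352061] 0.02316231596045753
n0 [316.720682   242.47990275]
tcp [315.37775941 305.74418642]
cap [315.65604964 292.47128093]
7915
(array([ 211, 1905, 1256,  232,  335,  617, 2917,  442]), array([0.08825874, 0.0926657 , 0.09707266, 0.10147962, 0.10588659,
       0.11029355, 0.11470051, 0.11910747, 0.12351443])) [ 0.57069832 -0.07167811  0.08825874] [ 0.61818916 -0.02090156  0.12351443]
```

View pics/w4.png

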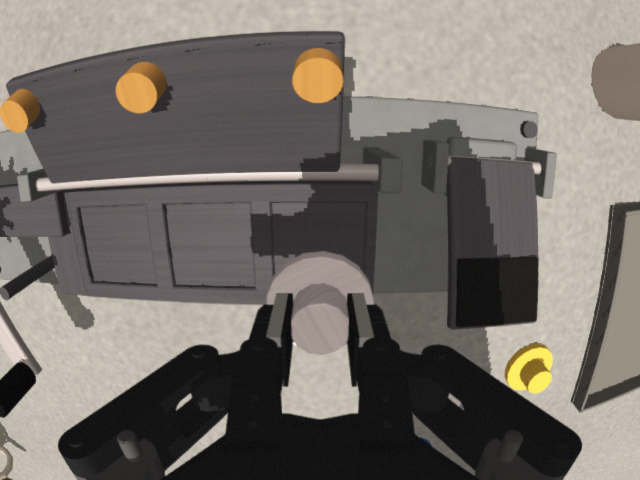

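```bash
cat >> h.py <<'E'
def capinhand(f,P,zf=-.009):
    from scipy.optimize import least_squares
    p,W=wworld(f); out=[]
    for lo,hi,r,nm in((-.016,-.002,.025,'flange'),(.008,.02,.013,'boss')):
        m=((np.hypot(W[...,0]-P[0],W[...,1]-P[1])<.04)&(W[...,2]<P[2]+hi)&(W[...,2]>P[2]+lo)).astype(np.uint8)
        w=W[m>0]; c=cv2.findContours(m,0,1)[0]; c=max(c,key=cv2.contourArea)[:,0]; q=W[c[:,1],c[:,0]][:,:2]
        s=least_squares(lambda x:np.hypot(*(q-x).T)-r,P[:2],loss='soft_l1',f_scale=.001).x
        print(nm,'z',np.median(w[:,2]).round(4),'fit',s.round(4),'rel TCP',(s-P[:2]).round(4))
E
python3 - <<'E'
from h import *
P=env.get_obs()['position'];capinhand('w4',P)
l,r=wray('w4',274,245,.028),wray('w4',367,245,.028); print(l,r,(l+r)/2)
for v in (202,): print(wray('w4',320,v,.028))
p,W=wworld('w4'); 
for v in range(190,250,5): print(v,W[v,330].round(4))
E
```

```text
flange z 0.0969 fit [ 0.5902 -0.0454] rel TCP [-0.0054 -0.001 ]
boss z 0.117 fit [ 0.5953 -0.0461] rel TCP [-0.0004 -0.0017]
[ 0.60072663 -0.01762124  0.028     ] [ 0.59697917 -0.07579769  0.028     ] [ 0.5988529  -0.04670947  0.028     ]
[ 0.62626224 -0.04814069  0.028     ]
190 [ 0.6336 -0.0545  0.0301]
195 [ 0.6305 -0.0544  0.0297]
200 [ 0.6277 -0.0542  0.0305]
205 [ 0.6237 -0.0541  0.0265]
210 [ 0.6205 -0.0539  0.0263]
215 [ 0.6177 -0.0537  0.0277]
220 [ 0.6144 -0.0535  0.0273]
225 [ 0.6111 -0.0533  0.0268]
230 [ 0.6078 -0.0532  0.0266]
235 [ 0.6045 -0.053   0.0262]
240 [ 0.6018 -0.0528  0.028 ]
245 [ 0.5981 -0.0526  0.027 ]
```

```bash
python3 - <<'E'
from h import *
print(env.get_obs()['position'])
p,W=wworld('w4')
for v in list(range(246,292,3))+list(range(330,362,3)): print(v,W[v,320].round(4),end=' ')
print(wray('w4',269,290,.0965),wray('w4',372,290,.0965))
E
```

```text
[ 0.59566302 -0.04442167  0.10352333]
246 [ 0.5979 -0.0463  0.0271] 249 [ 0.5956 -0.0462  0.0261] 252 [ 0.6181 -0.0475  0.0924] 255 [ 0.6175 -0.0475  0.0944] 258 [ 0.617  -0.0475  0.0966] 261 [ 0.6158 -0.0474  0.0972] 264 [ 0.6139 -0.0473  0.096 ] 267 [ 0.6127 -0.0472  0.0965] 270 [ 0.6113 -0.0471  0.0966] 273 [ 0.6103 -0.047   0.0976] 276 [ 0.6083 -0.0469  0.0964] 279 [ 0.6073 -0.0468  0.0975] 282 [ 0.6063 -0.0468  0.0984] 285 [ 0.6048 -0.0467  0.0983] 288 [ 0.6061 -0.0468  0.104 ] 291 [ 0.6057 -0.0467  0.1061] 330 [ 0.5933 -0.0459  0.1171] 333 [ 0.5921 -0.0458  0.1176] 336 [ 0.5909 -0.0458  0.118 ] 339 [ 0.5893 -0.0457  0.1179] 342 [ 0.5873 -0.0455  0.1171] 345 [ 0.5856 -0.0454  0.1168] 348 [ 0.5844 -0.0454  0.1174] 351 [ 0.5823 -0.0452  0.1167] 354 [ 0.5812 -0.0451  0.1174] 357 [ 0.4937 -0.0397  0.0014] 360 [ 0.4907 -0.0395  0.0015] [ 0.6027924  -0.02344416  0.0965    ] [ 0.59978571 -0.06993436  0.0965    ]
```

>>> apply_moves(turn=[[0,0,0],[0,0,0],[0,0,0],[0,0,0],[0,0,0],[0,0,0]], xyz=[[0.26,0.03,-0.5],[0,0,-0.5],[0,0,-0.5],[0,0,-0.5],[0,0,0],[0,0,0]], jaw=[18,18,18,18,18,18])

```text
clock: 20.12
position: [0.6021, -0.0436, 0.0529]
orientation: [0.0, 0.999, -0.032, -0.001]
contact_force: [1.1, -0.3, -0.3]
width: 0.0233
gripper_force: 58.9
```

>>> apply_moves(turn=[[0,0,0],[0,0,0],[0,0,0]], xyz=[[0,0,-0.23],[0,0,-0.23],[0,0,0]], jaw=[18,18,18])

```text
clock: 20.37
position: [0.6029, -0.0435, 0.0418]
orientation: [0.0, 0.999, -0.032, -0.001]
contact_force: [-0.8, -0.3, -0.9]
width: 0.0236
gripper_force: 58.9
```

>>> apply_moves(turn=[[0,0,0],[0,0,0],[0,0,0],[0,0,0],[0,0,0],[0,0,0],[0,0,0],[0,0,0],[0,0,0],[0,0,0],[0,0,0],[0,0,0],[0,0,0],[0,0,0],[0,0,0]], xyz=[[0,0,0],[0,0,0],[0,0,0],[0,0,0.5],[0,0,0.7],[0,0,1],[0,0,1],[-0.8,-0.6,0.6],[-0.8,-0.6,0],[-0.8,-0.6,0],[-0.8,-0.6,0],[-0.8,-0.6,0],[-0.8,-0.6,0],[-0.8,-0.3,0],[0,0,0]], jaw=[45,45,45,45,45,45,45,45,45,45,45,45,45,45,45])

```text
clock: 21.62
position: [0.4593, -0.1435, 0.1383]
orientation: [0.001, 0.999, -0.034, -0.001]
contact_force: [-0.2, 0.1, 0.1]
width: 0.0455
gripper_force: 0.0
```

```bash
python3 - <<'E'
from h import *
print(env.get_obs()['position']); cap('wrist','w5')
boss('w5',.46,-.144); boss('w5',.598,-.046,.04,.07); p,W=wworld('w5'); m=(np.hypot(W[...,0]-.598,W[...,1]+.046)<.03); print(np.histogram(W[m][:,2],bins=[0,.02,.024,.028,.032,.036,.04,.044,.048,.052,.056,.06,.08]))
E
```

```text
[ 0.4593225  -0.14350355  0.13829147]
w5 1002 mean [ 0.4638 -0.1447  0.0289] circ [ 0.4628 -0.1443] 0.0133
w5 1327 mean [ 0.6006 -0.0463  0.0534] circ [ 0.6019 -0.0438] 0.0136
(array([   0,    0,  765,  599, 1680,  513,   84,   89,   90,  866,  198,
          0]), array([0.   , 0.02 , 0.024, 0.028, 0.032, 0.036, 0.04 , 0.044, 0.048,
       0.052, 0.056, 0.06 , 0.08 ]))
```

>>> apply_moves(turn=[[0,0,0],[0,0,0],[0,0,0],[0,0,0],[0,0,0],[0,0,0],[0,0,0],[0,0,0],[0,0,0],[0,0,0],[0,0,0],[0,0,0],[0,0,0],[0,0,0],[0,0,0],[0,0,0],[0,0,0]], xyz=[[0.12,-0.03,-0.835],[0,0,-0.835],[0,0,-0.835],[0,0,-0.835],[0,0,-0.835],[0,0,-0.835],[0,0,0],[0,0,0],[0,0,0],[0,0,0],[0,0,0],[0,0,0],[0,0,0.6],[0,0,1],[0,0,1],[0,0,1],[0,0,0]], jaw=[45,45,45,45,45,45,45,18,18,18,18,18,18,18,18,18,18])

```text
clock: 23.08
position: [0.4694, -0.1425, 0.1069]
orientation: [0.001, 0.999, -0.032, 0.004]
contact_force: [1.3, -0.0, -0.8]
width: 0.0237
gripper_force: 59.0
```

>>> apply_moves(turn=[[0,0,0],[0,0,0],[0,0,0],[0,0,0],[0,0,0],[0,0,0],[0,0,0],[0,0,0],[0,0,0],[0,0,0],[0,0,0]], xyz=[[0.685,0.84,0],[0.685,0.84,0],[0.685,0.84,0],[0.685,0.84,0],[0.685,0.84,0],[0.685,0.84,0],[0.685,0.84,0],[0.685,0.84,0],[0,0,0],[0,0,0],[0,0,0]], jaw=[18,18,18,18,18,18,18,18,18,18,18])

```text
clock: 24.0
position: [0.6026, 0.0256, 0.1017]
orientation: [0.0, 0.999, -0.032, -0.001]
contact_force: [0.2, -0.0, -0.6]
width: 0.0236
gripper_force: 59.1
```

```bash
python3 - <<'E'
from h import *
o=env.get_obs();P=o['position'];print(P,o['width']); cap('wrist','w6'); capinhand('w6',P)
p,W=wworld('w6'); c=int(wpix('w6',P+[0,0,.013])[0]); print(c)
prev=None
for v in range(190,365):
    x=W[v,c]
    if prev is not None and (abs(x[2]-prev[2])>.008): print('jump',v,prev.round(4),x.round(4))
    prev=x
n=[.6025,.024,.028]; print('n1 pix',wpix('w6',n)); cu,cv=wpix('w6',n).astype(int)
for dv in range(-60,-20,3): print(cv+dv,W[cv+dv,cu].round(4).tolist(),end=';')
E
```

```text
[0.60264246 0.02558078 0.10172051] 0.02364807867206
flange z 0.0969 fit [0.5917 0.024 ] rel TCP [-0.011  -0.0016]
boss z 0.117 fit [0.6008 0.0234] rel TCP [-0.0018 -0.0022]
314
jump 261 [0.5958 0.0272 0.0273] [0.6199 0.0247 0.0897]
jump 364 [0.5833 0.027  0.1165] [0.4944 0.0348 0.0015]
n1 pix [318.37148616 250.10347939]
190 [0.641, 0.0217, 0.0315];193 [0.6393, 0.0218, 0.0319];196 [0.6374, 0.0219, 0.0315];199 [0.6353, 0.022, 0.0302];202 [0.6336, 0.0222, 0.0305];205 [0.631, 0.0223, 0.0271];208 [0.6292, 0.0225, 0.0273];211 [0.6273, 0.0226, 0.0273];214 [0.6253, 0.0227, 0.0269];217 [0.6237, 0.0228, 0.0276];220 [0.622, 0.0229, 0.0284];223 [0.6198, 0.0231, 0.0274];226 [0.6176, 0.0232, 0.0264];229 [0.6157, 0.0234, 0.0265];
```

View pics/w6.png

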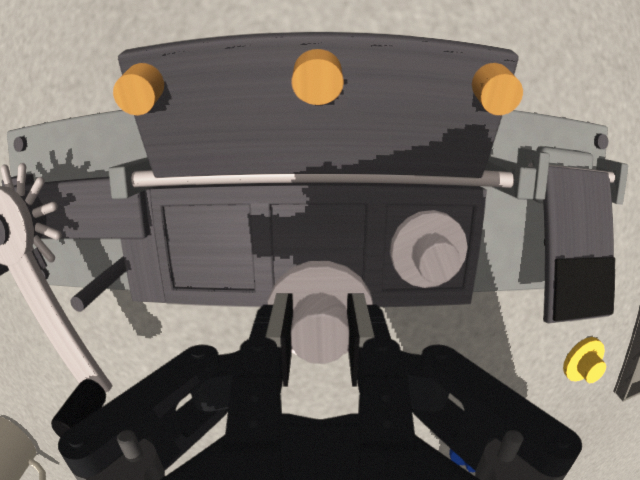

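>>> apply_moves(turn=[[0,0,0],[0,0,0],[0,0,0],[0,0,0],[0,0,0],[0,0,0]], xyz=[[0.3,-0.04,-0.5],[0,0,-0.5],[0,0,-0.5],[0,0,-0.5],[0,0,0],[0,0,0]], jaw=[18,18,18,18,18,18])

```text
clock: 24.55
position: [0.6096, 0.025, 0.0511]
orientation: [0.0, 0.999, -0.032, -0.001]
contact_force: [0.7, 0.6, -0.0]
width: 0.0234
gripper_force: 59.1
```

>>> apply_moves(turn=[[0,0,0],[0,0,0],[0,0,0]], xyz=[[0.03,-0.02,-0.2],[0,0,-0.2],[0,0,0]], jaw=[18,18,18])

```text
clock: 24.8
position: [0.6114, 0.0246, 0.0417]
orientation: [0.0, 0.999, -0.032, -0.0]
contact_force: [-0.6, 0.1, -1.5]
width: 0.0235
gripper_force: 59.1
```

>>> apply_moves(turn=[[0,0,0],[0,0,0],[0,0,0],[0,0,0],[0,0,0],[0,0,0],[0,0,0],[0,0,0],[0,0,0],[0,0,0],[0,0,0],[0,0,0],[0,0,0],[0,0,0],[0,0,0]], xyz=[[0,0,0],[0,0,0],[0,0,0],[0,0,0.5],[0,0,0.7],[0,0,1],[0,0,1],[-0.8,-0.5,1],[-0.8,-0.8,0.3],[-0.8,-0.8,0],[0,-0.9,0],[0,-0.9,0],[0,-1,0],[0,0,0],[0,0,0]], jaw=[40,40,40,40,40,40,40,30,20,0,0,0,0,0,0])

```text
clock: 26.05
position: [0.5518, -0.0996, 0.156]
orientation: [0.0, 0.999, -0.033, 0.001]
contact_force: [0.5, -0.0, -0.4]
width: -0.0001
gripper_force: 0.0
```

```bash
python3 - <<'E'
from h import *
o=env.get_obs();print(o['position'],o['width']); cap('wrist','w7')
boss('w7',.598,-.046,.04,.07);boss('w7',.6035,.0235,.04,.07)
p,W=wworld('w7')
for x in((.6035,.0235),(.598,-.046)):
    m=(np.hypot(W[...,0]-x[0],W[...,1]-x[1])<.03); print(np.histogram(W[m][:,2],bins=[.024,.028,.032,.036,.04,.044,.048,.052,.056,.06,.08])[0])
m=(W[...,1]<-.1)&(W[...,1]>-.2)&(W[...,0]>.53)&(W[...,0]<.62)&(W[...,2]>.055)&(W[...,2]<.085); w=W[m]; print('pad',len(w),w.mean(0),w.min(0),w.max(0))
print(wpix('w7',[.577,-.149,.067]))
E
```

```text
[ 0.55178373 -0.09955893  0.15600337] -6.30688557143105e-05
w7 1182 mean [ 0.6003 -0.0444  0.0537] circ [ 0.5998 -0.0432] 0.0131
w7 1087 mean [0.6048 0.0225 0.0529] circ [0.6043 0.0252] 0.0135
[ 727  358 1669  112   68   80   82  834   23    0]
[1027  377 2163  104   36   43   46 1032   25    0]
pad 5772 [ 0.57602072 -0.14791854  0.06555099] [ 0.55282752 -0.18137447  0.05501117] [ 0.59887848 -0.11777832  0.07402857]
[393.45786142 201.15511482]
```

View pics/w7.png

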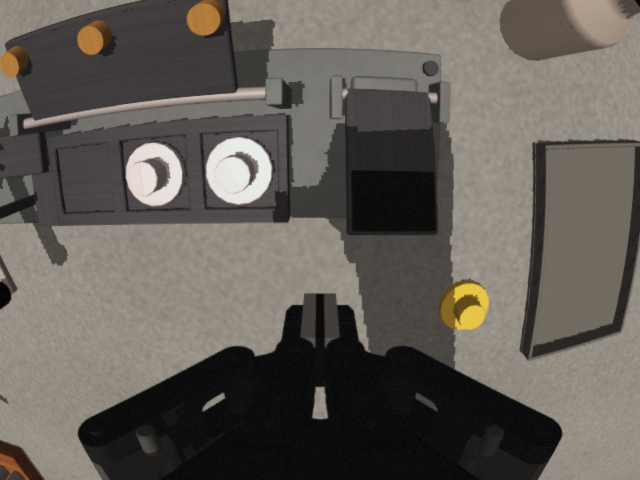

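>>> apply_moves(turn=[[0,0,0],[0,0,0],[0,0,0],[0,0,0],[0,0,0],[0,0,0],[0,0,0],[0,0,0],[0,0,0],[0,0,0],[0,0,0],[0,0,0],[0,0,0],[0,0,0],[0,0,0]], xyz=[[0.25,-0.5,0],[0.25,-0.5,-0.7],[0.25,-0.5,-0.7],[0.25,-0.5,-0.7],[0,0,-0.7],[0,0,-0.2],[0,0,-0.2],[0,0,-0.2],[0,0,-0.2],[0,0,-0.2],[0,0,-0.2],[0,0,-0.2],[0,0,0],[0,0,0],[0,0,0]], jaw=[0,0,0,0,0,0,0,0,0,0,0,0,0,0,0])

```text
clock: 27.35
position: [0.5768, -0.1473, 0.0511]
orientation: [0.0, 1.0, -0.031, 0.0]
contact_force: [-3.3, 0.7, 7.2]
width: 0.0002
gripper_force: 3.4
```

>>> apply_moves(turn=[[0,0,0],[0,0,0],[0,0,0],[0,0,0]], xyz=[[0,0,-0.15],[0,0,-0.15],[0,0,0],[0,0,0]], jaw=[0,0,0,0])

```text
clock: 27.68
position: [0.5761, -0.1473, 0.0435]
orientation: [0.0, 1.0, -0.031, -0.001]
contact_force: [-4.9, 0.6, 9.6]
width: -0.0001
gripper_force: 4.5
```

>>> apply_moves(turn=[[0,0,0],[0,0,0]], xyz=[[0,0,-0.08],[0,0,0]], jaw=[0,0])

```text
clock: 27.85
position: [0.576, -0.1473, 0.0425]
orientation: [0.0, 1.0, -0.031, -0.001]
contact_force: [-8.3, 1.6, 16.7]
width: 0.0
gripper_force: 8.0
```

>>> apply_moves(turn=[[0,0,0],[0,0,0]], xyz=[[0,0,-0.08],[0,0,0]], jaw=[0,0])

```text
clock: 28.02
position: [0.5761, -0.1474, 0.0422]
orientation: [0.0, 1.0, -0.032, -0.001]
contact_force: [-13.5, 3.4, 33.1]
width: 0.0001
gripper_force: 15.9
```

>>> apply_moves(turn=[[0,0,0],[0,0,0],[0,0,0],[0,0,0],[0,0,0],[0,0,0],[0,0,0],[0,0,0],[0,0,0],[0,0,0],[0,0,0],[0,0,0],[0,0,0],[0,0,0],[0,0,0],[0,0,0],[0,0,0],[0,0,0],[0,0,0],[0,0,0]], xyz=[[0,0,0.15],[0,0,0.2],[0,0,0.2],[0,0,0.2],[0,0,0.2],[0,0,0.3],[0,0,0.5],[0,0,1],[0,0,1],[0,0,1],[0,0,0],[0,0,0],[0,0,0],[0,0,0],[-0.3,0.7,0],[-0.3,0.7,0],[0,0.7,0],[0,0.7,0],[0,0,0],[0,0,0]], jaw=[0,0,0,0,0,0,0,0,0,0,0,0,0,0,40,40,40,40,40,40])

```text
clock: 29.68
position: [0.561, -0.0768, 0.1561]
orientation: [-0.0, 1.0, -0.031, -0.001]
contact_force: [0.6, -0.6, -0.1]
width: 0.0399
gripper_force: 0.0
```

```bash
python3 - <<'E'
from h import *
o=env.get_obs();print(o['position'],o['contact_force']); cap('wrist','w8')
boss('w8',.598,-.046,.045,.07);boss('w8',.6035,.0235,.045,.07)
p,W=wworld('w8')
m=(W[...,1]<-.1)&(W[...,1]>-.2)&(W[...,0]>.53)&(W[...,0]<.62)&(W[...,2]>.055)&(W[...,2]<.085); w=W[m]; print('pad',len(w),w.mean(0),w.min(0),w.max(0))
E
```

```text
[ 0.56096191 -0.07682258  0.15614756] [ 0.58610061 -0.55793069 -0.10007401]
w8 1158 mean [ 0.6006 -0.0472  0.0546] circ [ 0.6    -0.0467] 0.0131
w8 1058 mean [0.6053 0.0201 0.054 ] circ [0.6047 0.0214] 0.0133
pad 5529 [ 0.57612439 -0.15037084  0.06580496] [ 0.5527744  -0.18485021  0.05500541] [ 0.60196137 -0.12066934  0.0748574 ]
```

View pics/w8.png

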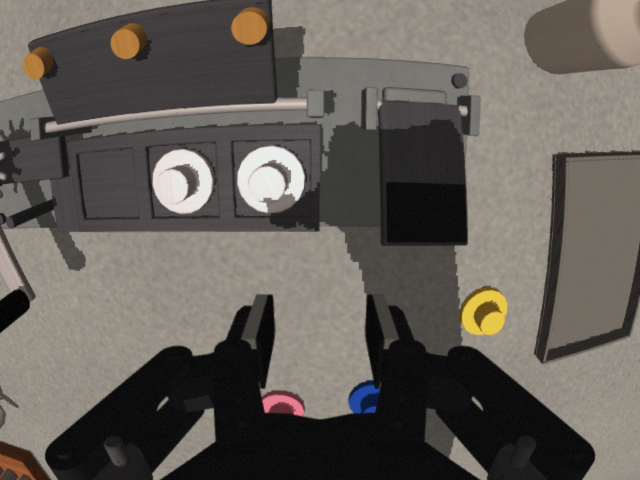

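>>> apply_moves(turn=[[0,0,0],[0,0,0],[0,0,0],[0,0,0],[0,0,0],[0,0,0],[0,0,0],[0,0,0],[0,0,0],[0,0,0],[0,0,0],[0,0,0],[0,0,0],[0,0,0],[0,0,0],[0,0,0],[0,0,0],[0,0,0]], xyz=[[0.75,0.65,0],[0.75,0.63,-0.6],[0,0,-1],[0,0,-1],[0,0,-1],[0,0,-1],[0,0,0],[0,0,0],[0,0,0],[0,0,0],[0,0,0],[0,0,0],[0,0,0],[0,0,0.6],[0,0,1],[0,0,1],[0,0,1],[0,0,0]], jaw=[40,40,40,40,40,40,40,40,18,18,18,18,18,18,18,18,18,18])

```text
clock: 31.23
position: [0.6024, -0.0456, 0.1376]
orientation: [-0.0, 0.999, -0.032, 0.004]
contact_force: [0.9, 1.2, -0.7]
width: 0.0232
gripper_force: 58.9
```

>>> apply_moves(turn=[[0,0,0],[0,0,0],[0,0,0],[0,0,0],[0,0,0],[0,0,0],[0,0,0],[0,0,0],[0,0,0],[0,0,0],[0,0,0],[0,0,0],[0,0,0],[0,0,0],[0,0,0],[0,0,0],[0,0,0],[0,0,0],[0,0,0]], xyz=[[-0.15,-1,0],[-0.15,-1,0],[-0.15,-1,0],[-0.15,-1,0],[-0.15,-1,0],[-0.15,-1,0],[-0.15,-1,0],[-0.15,-1,0],[-0.15,-1,0],[-0.15,-1,0],[-0.15,-1,0],[-0.15,-1,0],[-0.15,-1,0],[0,0,0],[0,0,-0.7],[0,0,-0.7],[0,0,-0.7],[0,0,-0.7],[0,0,0]], jaw=[18,18,18,18,18,18,18,18,18,18,18,18,18,18,18,18,18,18,18])

```text
clock: 32.82
position: [0.5479, -0.369, 0.0581]
orientation: [-0.002, 0.999, -0.032, -0.003]
contact_force: [-0.4, 0.7, -1.0]
width: 0.0231
gripper_force: 59.0
```

```bash
python3 - <<'E'
from h import *
o=env.get_obs();P=o['position'];print(P,o['width'],o['gripper_force']); cap('wrist','w9'); capinhand('w9',P)
p,W=wworld('w9')
m=(np.abs(W[...,0]-.505)<.13)&(np.abs(W[...,1]+.37)<.09)&(W[...,2]>.016)&(W[...,2]<.027); w=W[m]; print(w.min(0),w.max(0))
E
```

```text
[ 0.54789787 -0.36897269  0.05808327] 0.02313189740793223 59.00950849056244
flange z 0.0509 fit [ 0.5471 -0.371 ] rel TCP [-0.0008 -0.0021]
boss z 0.0711 fit [ 0.5498 -0.3712] rel TCP [ 0.0019 -0.0022]
[ 0.40010741 -0.44834003  0.01600366] [ 0.6203594  -0.2958853   0.02684272]
```

>>> apply_moves(turn=[[0,0,0],[0,0,0],[0,0,0],[0,0,0],[0,0,0]], xyz=[[0,0,-0.5],[0,0,-0.5],[0,0,-0.46],[0,0,0],[0,0,0]], jaw=[18,18,18,18,18])

```text
clock: 33.28
position: [0.5498, -0.3704, 0.0246]
orientation: [-0.0, 0.999, -0.032, -0.001]
contact_force: [0.3, -0.2, -0.8]
width: 0.023
gripper_force: 59.0
```

>>> apply_moves(turn=[[0,0,0],[0,0,0],[0,0,0],[0,0,0],[0,0,0],[0,0,0],[0,0,0],[0,0,0],[0,0,0]], xyz=[[0,0,0],[0,0,0],[0,0,0],[0,0,0.5],[0,0,0.7],[0,0,1],[0,0,1],[0,0,1],[0,0,1]], jaw=[40,40,40,40,40,40,40,40,40])

```text
clock: 34.03
position: [0.5506, -0.3709, 0.1584]
orientation: [0.0, 0.999, -0.032, 0.001]
contact_force: [0.0, 0.4, -0.1]
width: 0.0399
gripper_force: 0.0
```

```bash
python3 - <<'E'
from h import *
cap('wrist','w10'); boss('w10',.548,-.371,.025,.04)
p,W=wworld('w10'); m=(np.hypot(W[...,0]-.548,W[...,1]+.371)<.03); print(np.histogram(W[m][:,2],bins=[-.002,.002,.006,.01,.014,.018,.022,.026,.03,.034,.038,.042])[0])
E
```

```text
w10 928 mean [ 0.5553 -0.3743  0.0378] circ [ 0.5539 -0.3744] 0.0133
[   0    0  221  859  278 1488   33   32   34  185  699]
```

>>> apply_moves(turn=[[0,0,0],[0,0,0],[0,0,0],[0,0,0],[0,0,0],[0,0,0],[0,0,0],[0,0,0],[0,0,0],[0,0,0],[0,0,0],[0,0,0],[0,0,0],[0,0,0],[0,0,0],[0,0,0],[0,0,0],[0,0,0]], xyz=[[0.135,0.985,0],[0.135,0.985,0],[0.135,0.985,0],[0.135,0.985,0],[0.135,0.985,0],[0.135,0.985,0],[0.135,0.985,0],[0.135,0.985,0],[0.135,0.985,0],[0.135,0.985,0],[0.135,0.985,0],[0.135,0.985,0],[0.135,0.985,0],[0.135,0.985,0],[0.135,0.985,0],[0.135,0.985,0],[0,0,0],[0,0,0]], jaw=[40,40,40,40,40,40,40,40,40,40,40,40,40,40,40,40,40,40])

```text
clock: 35.58
position: [0.6048, 0.0253, 0.1567]
orientation: [-0.0, 1.0, -0.03, 0.001]
contact_force: [0.1, -0.1, 0.2]
width: 0.0399
gripper_force: 0.0
```

```bash
python3 - <<'E'
from h import *
o=env.get_obs();P=o['position'];print(P); cap('wrist','w11'); boss('w11',.6045,.0225,.045,.07)
E
```

```text
[0.60477565 0.02534749 0.15672505]
w11 1074 mean [0.6054 0.0213 0.0541] circ [0.6043 0.0211] 0.0132
```

>>> apply_moves(turn=[[0,0,0],[0,0,0],[0,0,0],[0,0,0],[0,0,0],[0,0,0],[0,0,0],[0,0,0],[0,0,0],[0,0,0],[0,0,0],[0,0,0],[0,0,0],[0,0,0],[0,0,0],[0,0,0],[0,0,0],[0,0,0]], xyz=[[0,-0.12,0],[0,0,-0.64],[0,0,-1],[0,0,-1],[0,0,-1],[0,0,-1],[0,0,0],[0,0,0],[0,0,0],[0,0,0],[0,0,0],[0,0,0],[0,0,0],[0,0,0.6],[0,0,1],[0,0,1],[0,0,1],[0,0,0]], jaw=[40,40,40,40,40,40,40,40,18,18,18,18,18,18,18,18,18,18])

```text
clock: 37.13
position: [0.6078, 0.0193, 0.1357]
orientation: [0.0, 0.999, -0.032, 0.005]
contact_force: [1.5, -0.3, -0.5]
width: 0.0233
gripper_force: 59.6
```

>>> apply_moves(turn=[[0,0,0],[0,0,0],[0,0,0],[0,0,0],[0,0,0],[0,0,0],[0,0,0],[0,0,0],[0,0,0],[0,0,0],[0,0,0],[0,0,0],[0,0,0],[0,0,0],[0,0,0],[0,0,0],[0,0,0]], xyz=[[-0.362,-0.97,0],[-0.362,-0.97,0],[-0.362,-0.97,0],[-0.362,-0.97,0],[-0.362,-0.97,0],[-0.362,-0.97,0],[-0.362,-0.97,0],[-0.362,-0.97,0],[-0.362,-0.97,0],[-0.362,-0.97,0],[-0.362,-0.97,0],[-0.362,-0.97,0],[-0.362,-0.97,0],[-0.362,-0.97,0],[-0.362,-0.97,0],[-0.362,-0.97,0],[0,0,0]], jaw=[18,18,18,18,18,18,18,18,18,18,18,18,18,18,18,18,18])

```text
clock: 38.55
position: [0.4553, -0.375, 0.13]
orientation: [0.002, 0.999, -0.036, -0.001]
contact_force: [-1.1, -1.6, -1.6]
width: 0.0231
gripper_force: 59.6
```

>>> apply_moves(turn=[[0,0,0],[0,0,0],[0,0,0],[0,0,0],[0,0,0],[0,0,0]], xyz=[[0,0,-0.7],[0,0,-0.7],[0,0,-0.7],[0,0,-0.7],[0,0,0],[0,0,0]], jaw=[18,18,18,18,18,18])

```text
clock: 39.05
position: [0.4586, -0.3678, 0.0592]
orientation: [-0.0, 0.999, -0.032, -0.001]
contact_force: [-0.0, 0.3, -1.3]
width: 0.0234
gripper_force: 59.6
```

```bash
python3 - <<'E'
from h import *
o=env.get_obs();P=o['position'];print(P,o['width'],o['gripper_force']); cap('wrist','w12'); capinhand('w12',P); boss('w12',.553,-.373,.025,.04)
E
```

```text
[ 0.45856731 -0.36777028  0.05922872] 0.02340520156033598 59.59121882915497
flange z 0.0534 fit [ 0.4564 -0.3693] rel TCP [-0.0022 -0.0015]
boss z 0.0734 fit [ 0.4599 -0.3698] rel TCP [ 0.0013 -0.002 ]
w12 2435 mean [ 0.551  -0.3728  0.0338] circ [ 0.5513 -0.3728] 0.0132
```

>>> apply_moves(turn=[[0,0,0],[0,0,0],[0,0,0],[0,0,0],[0,0,0],[0,0,0]], xyz=[[0,0,-0.5],[0,0,-0.5],[0,0,-0.45],[0,0,0],[0,0,0],[0,0,0]], jaw=[18,18,18,18,18,18])

```text
clock: 39.6
position: [0.4596, -0.3678, 0.0232]
orientation: [-0.0, 0.999, -0.032, -0.0]
contact_force: [-0.9, -0.5, -0.5]
width: 0.0236
gripper_force: 59.6
```

>>> apply_moves(turn=[[0,0,0],[0,0,0],[0,0,0],[0,0,0],[0,0,0],[0,0,0],[0,0,0],[0,0,0],[0,0,0],[0,0,0],[0,0,0],[0,0,0],[0,0,0],[0,0,0],[0,0,0],[0,0,0],[0,0,0],[0,0,0]], xyz=[[0,0,0],[0,0,0],[0,0,0],[0,0,0.5],[0,0,0.7],[0,0,1],[0,0,1],[0,0,1],[0,0,1],[0,0,1],[-0.4,-0.8,0],[-0.4,-0.8,0],[-0.4,-0.8,0],[-0.4,-0.8,0],[-0.4,-0.8,0],[-0.4,-0.8,0],[0,0,0],[0,0,0]], jaw=[40,40,40,40,40,40,40,40,40,40,40,40,40,40,40,40,40,40])

```text
clock: 41.1
position: [0.3985, -0.4891, 0.1794]
orientation: [0.0, 0.999, -0.033, 0.0]
contact_force: [0.9, -0.0, -0.7]
width: 0.0399
gripper_force: 0.0
```

```bash
python3 - <<'E'
from h import *
cap('top','top9'); cap('scene','scene9'); p,W=world('top9')
for x in((.551,-.373),(.458,-.37)): boss('top9',*x,lo=.024,hi=.042,W=W)
c=np.hstack([p[150:350,230:530],]); 
q=np.load('pics/scene9.npz')['p'][200:440,60:460]
img=np.vstack([cv2.resize(c,(600,300)),cv2.resize(q,(600,300))]); cv2.imwrite('pics/fin.png',img[:,:,::-1])
E
```

```text
top9 76 mean [ 0.5505 -0.3703  0.0311] circ [ 0.5508 -0.3714] 0.0134
top9 79 mean [ 0.4591 -0.3671  0.0315] circ [ 0.459  -0.3683] 0.0138
```

View pics/fin.png

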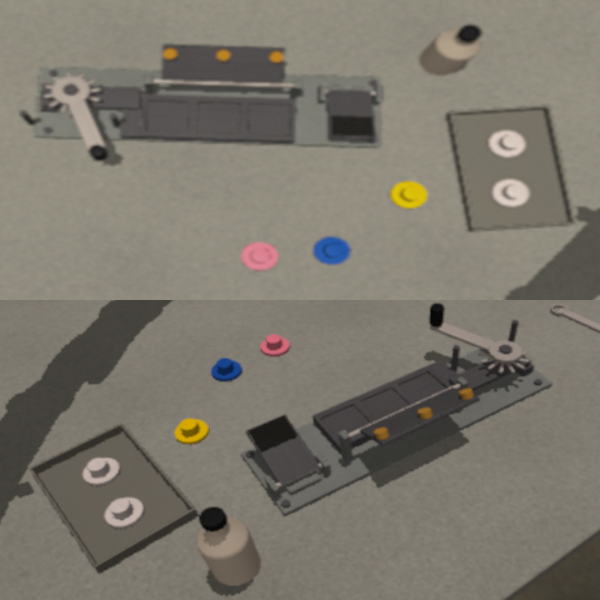

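Both caps stand upright in the tray at (507,143) and (511,192), with boss tops about 31 mm up. The nests are empty, the pedal is up and the look-alikes are untouched.

```bash
python3 -c "
from rig import env
print(env.job_done())"
```

```text
the job is handed in; nothing more can be done
None
```

The job is handed in at about 41 s: the clamp nut ran to its dead stop, both caps present were nested and stamped with one full pedal stroke, and they now stand upright in the grey tray; the bottle, mug, spanner and coloured look-alikes were never touched.

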